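# Raise the blue-headed light sensor to its next hole

## Task

The seedlings have outgrown the light sensor with the blue head. Pull its inner tube straight up by the blue head until the red spring button pops out through the upper hole of the outer tube and locks it, then let go. Leave the yellow-headed sensor post at the height where it is.

Things in the scene. Friction and masses are not known exactly. Their poses are not given: they have to be found in the camera images.
- blue_head (a point): Centre of the blue upright cylinder (44 mm across, 50 mm tall, low white dome on top) on a 30 mm square inner tube that slides vertically in a 40 mm square aluminium outer tube, mouth 145 mm above the bench, bolted down on a 90 mm round foot. Grip it from above across any diameter. Its height is 180 mm + blue_tube. z axis up, x axis towards the side with the holes.
- blue_tube (a joint): How far (m) the blue-headed inner tube is drawn up: 0 = button at the lower hole, 0.070 = centred on the upper (next) hole; starts between, 0.018 to 0.042. Friction holds it where left; drawing it takes 6 to 10 N. The holes are 18 mm tall, the button 12 mm: it pops out within 3 mm of 0.070, then locks the tube to 0.067 to 0.073; pulling on meets a firm stop.
- blue_button (a joint): Red spring button, 12 mm in diameter, on the blue-headed inner tube: 0 = sprung fully out through a hole, standing 4 mm proud of the outer tube; 0.008 = pressed in behind the outer tube's 4 mm wall, as at the start. Its spring pushes it out with 3 to 5 N.
- yellow_head (a point): Centre of the yellow head of the other post: same shape, size and mechanism, on the same bench, its button also between the holes. Not to be raised or lowered. The two posts may stand in either place.

How it is judged:
By the outcome, as a careful person would: the job done as asked, in the order asked, and still so for the second after the job is handed in, with the robot touching nothing.
It also fails if it takes over 32 s, if anything falls off the work surface, if the arm or the gripper's body presses on something with over 40 N, if the wrist force passes 120 N, or if a joint passes its speed limit or range.

## Robot

A 6-joint arm with a two-finger parallel gripper is mounted at the origin on the work surface. World frame = base frame: x ahead of the robot, y to its left, z up, the work surface at z = 0. Lengths are in m, angles in rad, forces in N, time in s.
With the tool pointing down it reaches from about 0.275 to 0.85 m from the base axis. Payload 5.2 kg.
Tool frame: the origin (TCP) lies at the very end of the fingers, on their centre line; the grasp point (between the pads) lies 19 mm behind it; z points along the fingers, y is the line along which they close (so a half turn about z gives the same grasp; the last joint's range is limited). The gripper opens to 85 mm and grips with 20 to 120 N. Pads are 22 mm wide; open, the fingers measure 114 mm over their backs; the gripper's body (76 mm by 85 mm) begins 54 mm behind the grasp point. The pads swing forward as they close: fully open they stand 13 mm farther back than shut.
Start: joints at [1.035, 0.259, 1.535, -0, 1.348, -0.203], TCP at [0.18, 0.52, 0.231] pointing down, gripper open.
Joint ranges: [-3.14, 3.14], [-0.91, 2.08], [0.19, 2.58], [-1.22, 4.36], [0.22, 2.71], [-3.12, 3.12]. Speed limits (rad/s): [2.57, 2.57, 3.14, 3.14, 3.14, 3.14].

## Interface

Orientations are given as a unit quaternion [w, x, y, z].
In Python, from workcell import ctrl gives the robot as it stands. The module is installed in compiled form; this text tells all that it offers.
- The arm moves only by the shell command python3 -m jog 'ROWS' [OPENING] [FORCE]. ROWS is JSON, a list of rows, each a list of 2 entries, a list of its own where there are three numbers: the shift along the tool's x, y, z in m, then the turn about the tool's z in rad. A call has exactly 8 rows; each row shifts and turns the commanded pose from where the row before left it, along the tool's axes as they then stand; what a row does not reach is not made up. A row lasts 1/8 s, in which the tool goes at most 62.5 mm and 10.7 degrees, less where a joint would pass 70% of its speed; a pose out of reach is approached as far as the arm can. A call with a gripper value outside its range is refused whole. OPENING is the opening, from -1 (shut) to 1 (fully open), so that 0 is half open, set as the call begins (- or left out, the last holds). The fingers move at their own pace and stop on an object; FORCE is the grip in N (left out, the last holds). Time passes only in rows, so rows that do not move let the fingers close, or fill a call up. It gives the time, the measured TCP pose, the force, the opening and the grip force at its end, in the units of the state.
- ctrl.read_state(): the state, without advancing time (a new reading comes with each control period).
- ctrl.read_camera(name): name is "side" or "top"; returns (picture, depth): 480x640x3 uint8, red, green, blue; 480x640 float32, m along the optical axis (not along the pixel's ray), 0 where there is no reading.
- ctrl.calibration(name): a dict with "K" (3x3 intrinsics, pixels), "extrinsics" (4x4, takes a point from camera to world coordinates). Camera axes: x right, y up, looking along -z (the intrinsics and any distortion apply to the point x, -y, -z); pixel columns grow to the right and rows downward; lengths in m; the calibration is good to about 2 mm. A picture is of the moment at which its call begins. calibration takes no time and is no camera call.
- ctrl.hand_in(): hands the job in; it is judged then, once.
The state is a dict: "time": time; "qpos": joint angles; "qvel": joint speeds; "joint_torque": joint torques, N m; "position": TCP position; "eef_rot": TCP orientation; "wrist_force": force on the tool from outside, world axes, zero at the start; "torque": the same for the moment, N m; "finger_gap": finger opening in m; "finger_force": force on a finger pad.
Only numpy, scipy, OpenCV 4.12 (cv2) and the standard library are available. Lean on these libraries where they do the work, as an engineer would, in place of code of your own. Each camera call takes 0.05 s, during which the arm holds its last target. There are 200 camera calls.

## Working session

There is one attempt and no reset: what is moved stays moved. The work goes in short steps, Python scripts to look and compute and a shell command to move; the robot and the scene stay as the last step left them, time stands still between calls to the robot, and variables do not carry over. Pictures are saved under pics/ and viewed, at most 10 in all, crops included, and the job is handed in when it is done.

```bash
mkdir -p pics
cat > h.py <<'E'
import numpy as np, cv2
from workcell import ctrl
def pts(name, lo, hi, tag=None):
    im,d=ctrl.read_camera(name); c=ctrl.calibration(name); K=np.array(c["K"]);E=np.array(c["extrinsics"])
    if tag: cv2.imwrite(f"pics/{tag}.png",im[:,:,::-1])
    return im,d,K,E
def world(u,v,z,K,E):
    p=np.stack([(u-K[0,2])/K[0,0]*z,-(v-K[1,2])/K[1,1]*z,-z,np.ones_like(z)])
    return (E@p)[:3].T
def blob(im,lo,hi):
    m=cv2.inRange(cv2.cvtColor(im,cv2.COLOR_RGB2HSV),np.array(lo),np.array(hi))
    n,l,s,c=cv2.connectedComponentsWithStats(m)
    return [(l==i,s[i],c[i]) for i in range(1,n) if s[i][4]>15]
COL={'blue':((100,120,40),(130,255,255)),'yellow':((20,120,80),(35,255,255)),'red':((0,150,80),(8,255,255))}
def report(name,tag=None):
    im,d,K,E=pts(name,0,0,tag)
    for k,(lo,hi) in COL.items():
        for m,s,c in blob(im,lo,hi):
            v,u=np.nonzero(m&(d>0))
            if len(u)<10: continue
            P=world(u.astype(float),v.astype(float),d[v,u].astype(float),K,E)
            print(name,k,s.tolist(),c.round(0),'med',np.median(P,0).round(4),'p2',np.percentile(P,2,axis=0).round(3),'p98',np.percentile(P,98,axis=0).round(3))
E
python3 - <<'E'
from h import *
for n in("side","top"):
    report(n,n+"0"); c=ctrl.calibration(n); print(np.array(c["K"]).round(1).tolist(),np.array(c["extrinsics"]).round(3).tolist(),[k for k in c])
s=ctrl.read_state();print(s["position"],s["eef_rot"],s["finger_gap"])
E
```

```text
side blue [249, 135, 97, 53, 397] [297. 162.] med [0.8032 0.3054 0.0064] p2 [0.797 0.154 0.003] p98 [0.81  0.479 0.01 ]
side blue [9, 144, 247, 115, 1573] [139. 205.] med [0.4202 0.4511 0.0069] p2 [0.254 0.135 0.003] p98 [0.763 0.729 0.233]
side blue [376, 177, 43, 33, 236] [398. 195.] med [0.8541 0.0275 0.0063] p2 [0.799 0.02  0.003] p98 [0.938 0.05  0.01 ]
side blue [312, 227, 13, 13, 117] [318. 232.] med [0.558  0.0158 0.12  ] p2 [0.549 0.006 0.107] p98 [0.571 0.028 0.122]
side blue [75, 240, 103, 102, 3736] [126. 293.] med [0.269  0.2638 0.0112] p2 [0.223 0.174 0.009] p98 [0.366 0.376 0.014]
side blue [581, 243, 10, 12, 62] [586. 249.] med [ 0.8684 -0.3698  0.0801] p2 [ 0.854 -0.374  0.029] p98 [ 0.946 -0.366  0.082]
side blue [609, 255, 11, 14, 78] [614. 262.] med [ 0.8682 -0.4198  0.08  ] p2 [ 0.854 -0.424  0.031] p98 [ 0.946 -0.416  0.083]
side blue [594, 314, 13, 15, 85] [600. 321.] med [ 0.7948 -0.4491  0.0056] p2 [ 0.774 -0.454  0.001] p98 [ 0.809 -0.445  0.007]
side blue [518, 346, 73, 134, 1087] [553. 416.] med [ 0.5673 -0.4493  0.0057] p2 [ 0.456 -0.454  0.001] p98 [ 0.7
[... 4290 characters left out ...]
op yellow [445, 170, 40, 38, 653] [462. 191.] med [ 0.5882 -0.1939  0.2325] p2 [ 0.576 -0.223  0.2  ] p98 [ 0.616 -0.182  0.236]
top red [377, 26, 17, 17, 231] [385.  33.] med [ 0.8881 -0.12    0.1223] p2 [ 0.877 -0.133  0.112] p98 [ 0.902 -0.107  0.125]
top red [351, 353, 58, 32, 797] [380. 368.] med [ 0.343  -0.107   0.0241] p2 [ 0.32  -0.15   0.018] p98 [ 0.365 -0.061  0.028]
[[463.4, 0.0, 316.9], [0.0, 463.4, 246.8], [0.0, 0.0, 1.0]] [[-0.012, 0.988, -0.152, 0.427], [-1.0, -0.014, -0.015, -0.014], [-0.017, 0.152, 0.988, 0.824], [0.0, 0.0, 0.0, 1.0]] ['K', 'extrinsics']
[0.17939224 0.51942467 0.23056189] [-3.02748323e-04  1.65610712e-01  9.86190867e-01 -7.57302804e-04] 0.08575930840514538
```

View pics/side0.png

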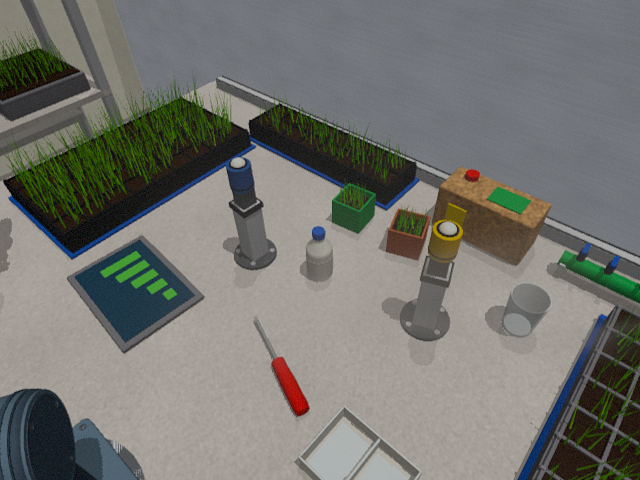

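View pics/top0.png

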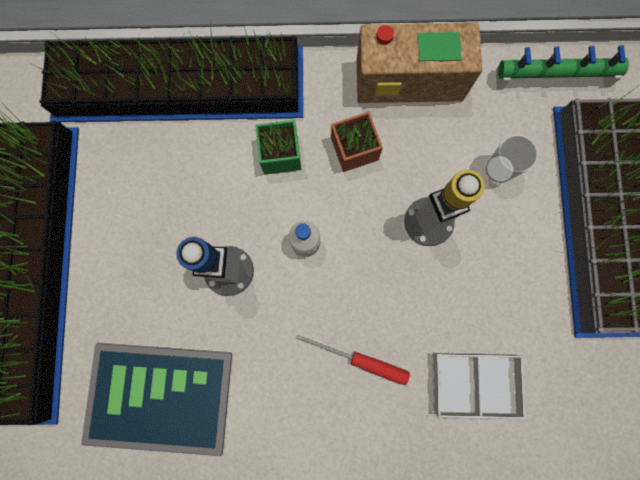

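The side view shows the blue head at about (240,175), with its dome at (238,163), and the yellow head at (447,235). The top view shows the blue dome at (192,252) and the yellow dome at (469,185). Next I'll locate the blue head from both views.

```bash
cat >> h.py <<'E'
WIN={'side':((215,150,262,205),(425,195,475,265)),'top':((172,230,220,278),(440,165,490,215))}
def head(name,col,win,tag=None):
    im,d,K,E=pts(name,0,0,tag); x0,y0,x1,y1=win
    w=np.zeros(d.shape,bool); w[y0:y1,x0:x1]=1
    hsv=cv2.cvtColor(im,cv2.COLOR_RGB2HSV)
    m=(cv2.inRange(hsv,np.array(COL[col][0]),np.array(COL[col][1]))>0)&w
    v,u=np.nonzero(m&(d>0)); P=world(u*1.,v*1.,d[v,u]*1.,K,E); P=P[(P[:,2]>.15)]
    top=np.percentile(P[:,2],98)
    Q=P[P[:,2]<top-.006]
    from scipy.optimize import least_squares
    f=least_squares(lambda c:np.hypot(Q[:,0]-c[0],Q[:,1]-c[1])-.022,P[:,:2].mean(0)+[.0,.0],loss='soft_l1',f_scale=.001)
    # dome: white low-saturation
    dm=((hsv[...,1]<60)&(hsv[...,2]>150)&w&(d>0)); v,u=np.nonzero(dm); D=world(u*1.,v*1.,d[v,u]*1.,K,E); D=D[D[:,2]>.17]
    cd=(D.min(0)+D.max(0))/2
    print(name,col,'rim z',top.round(4),'circle',f.x.round(4),len(Q),'dome mid',cd.round(4),'med',np.median(D,0).round(4),'ztop',D[:,2].max().round(4),len(D))
    return im
E
python3 - <<'E'
from h import *
for n in WIN:
    for c,w in zip(('blue','yellow'),WIN[n]): head(n,c,w)
im,d,K,E=pts('side',0,0)
cv2.imwrite('pics/post0.png',cv2.resize(im[145:275,195:290,::-1],None,fx=4.5,fy=4.5,interpolation=2))
# outer tube rays: rows of tube mouth top
v,u=np.nonzero(np.ones_like(d[145:270,215:280]));v+=145;u+=215
P=world(u*1.,v*1.,d[v,u]*1.,K,E); 
for z in (.05,.08,.11,.135):
    q=P[abs(P[:,2]-z)<.006]; q=q[np.hypot(*(q[:,:2]-[.51,.15]).T)<.06]; h=cv2.convexHull((q[:,:2]*1e4).astype(np.float32)); print(z,q.mean(0).round(4),q.min(0).round(3),q.max(0).round(3))
E
```

```text
side blue rim z 0.2341 circle [0.5127 0.1562] 152 dome mid [0.5114 0.1582 0.2378] med [0.5101 0.1523 0.2398] ztop 0.2425 95
side yellow rim z 0.2346 circle [ 0.5972 -0.2044] 426 dome mid [ 0.5953 -0.2102  0.2145] med [ 0.5931 -0.2067  0.2408] ztop 0.245 144
top blue rim z 0.235 circle [0.5133 0.1572] 218 dome mid [0.5166 0.1607 0.2377] med [0.5122 0.1549 0.2398] ztop 0.244 279
top yellow rim z 0.2357 circle [ 0.5977 -0.2039] 244 dome mid [ 0.6006 -0.1993  0.2184] med [ 0.5959 -0.2022  0.2409] ztop 0.2451 263
0.05 [0.5042 0.1438 0.05  ] [0.491 0.134 0.044] [0.531 0.176 0.056]
0.08 [0.5039 0.1445 0.0799] [0.491 0.133 0.074] [0.53  0.176 0.086]
0.11 [0.5038 0.144  0.1097] [0.491 0.133 0.104] [0.532 0.177 0.116]
0.135 [0.5034 0.1419 0.1367] [0.487 0.13  0.129] [0.534 0.182 0.141]
```

View pics/post0.png

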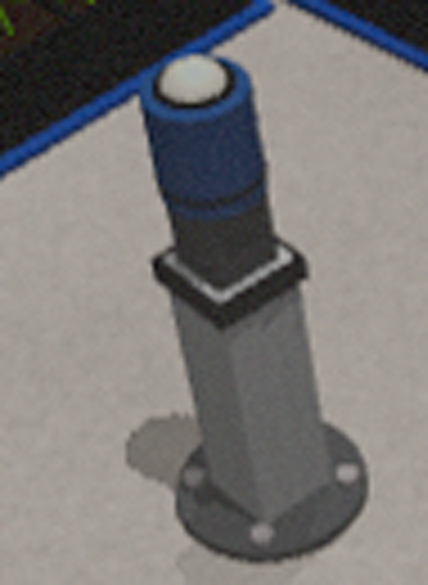

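Both views agree: the blue axis is at (0.513, 0.157) and the rim is at z 0.2345. That puts the head centre at about 0.2095 and blue_tube at about 0.030, so about 40 mm of lift is needed. I'll go above it first.

```bash
python3 -m jog '[[[0,0,-0.04],0],[[-0.02,-0.01,-0.03],0],[[-0.036,-0.02,0],0],[[-0.036,-0.02,0],0],[[-0.036,-0.02,0],0],[[-0.036,-0.02,0],0],[[-0.036,-0.02,0],0],[[-0.036,-0.02,0],0]]' 1 40
python3 -m jog '[[[-0.036,-0.02,0],0],[[-0.036,-0.02,0],0],[[-0.036,-0.02,0],0],[[-0.036,-0.02,0],0],[[-0.035,-0.015,0],0],[[-0.018,-0.008,0],0],[[0,0,0],0],[[0,0,0],0]]'
python3 - <<'E'
from h import *
s=ctrl.read_state();q=s["eef_rot"];from scipy.spatial.transform import Rotation as R
r=R.from_quat([q[1],q[2],q[3],q[0]]);print(s["time"],s["position"],r.as_matrix().round(3).tolist(),'tool delta',r.inv().apply(np.array([.513,.1567,.1895])-s["position"]).round(4))
E
```

```text
time: 1.35
position: [0.361, 0.3188, 0.3014]
eef_rot: [0.0, 0.166, 0.986, 0.0]
wrist_force: [0.9, 0.6, -0.1]
finger_gap: 0.0852
finger_force: 0.0
time: 2.35
position: [0.5119, 0.1591, 0.3013]
eef_rot: [-0.0, 0.165, 0.986, 0.0]
wrist_force: [-0.4, -0.7, 0.6]
finger_gap: 0.0852
finger_force: 0.0
2.35 [0.51188827 0.15905825 0.30128026] [[-0.945, 0.326, -0.001], [0.326, 0.945, 0.001], [0.001, 0.0, -1.0]] tool delta [-0.0019 -0.0019  0.1118]
```

```bash
python3 -m jog '[[[-0.002,-0.002,0.01],0],[[0,0,0.02],0],[[0,0,0.025],0],[[0,0,0.025],0],[[0,0,0.02],0],[[0,0,0.012],0],[[0,0,0],0],[[0,0,0],0]]'
python3 - <<'E'
from h import *
report_=ctrl.read_state();print(report_["position"],report_["wrist_force"])
im,d,K,E=pts('side',0,0)
cv2.imwrite('pics/pre.png',cv2.resize(im[100:280,170:330,::-1],None,fx=3.3,fy=3.3,interpolation=2))
E
```

```text
time: 3.35
position: [0.5144, 0.1558, 0.1901]
eef_rot: [0.001, 0.165, 0.986, 0.0]
wrist_force: [0.2, -0.0, 0.2]
finger_gap: 0.0856
finger_force: 0.0
[0.51440464 0.15583039 0.19007409] [ 0.19761755 -0.02102125  0.20064988]
```

View pics/pre.png

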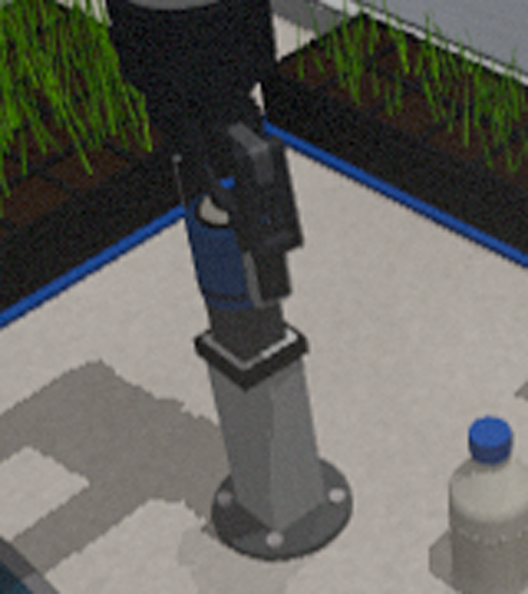

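The picture shows the fingers straddling the blue head, with the pads at its height around crop pixel (240,265) and clear of the outer tube's mouth. Closing now.

```bash
python3 -m jog '[[[0,0,0],0],[[0,0,0],0],[[0,0,0],0],[[0,0,0],0],[[0,0,0],0],[[0,0,0],0],[[0,0,0],0],[[0,0,0],0]]' -1 50
```

```text
time: 4.4
position: [0.5142, 0.1556, 0.1896]
eef_rot: [0.0, 0.166, 0.986, 0.0]
wrist_force: [-1.7, 0.1, 5.0]
finger_gap: 0.0432
finger_force: 50.7
```

```bash
python3 -m jog '[[[0,0,-0.003],0],[[0,0,-0.005],0],[[0,0,-0.006],0],[[0,0,-0.006],0],[[0,0,-0.006],0],[[0,0,-0.005],0],[[0,0,-0.003],0],[[0,0,0],0]]'
python3 - <<'E'
from h import *
im,d,K,E=pts('top',0,0)
im2,_,_,_=pts('side',0,0)
cv2.imwrite('pics/mid.png',np.hstack([cv2.resize(im[200:310,150:290,::-1],(560,440)),cv2.resize(im2[130:280,200:280,::-1],(235,440))]))
E
```

```text
time: 5.4
position: [0.5141, 0.1556, 0.2224]
eef_rot: [-0.0, 0.166, 0.986, -0.0]
wrist_force: [5.4, 0.7, -10.6]
finger_gap: 0.0431
finger_force: 52.2
```

View pics/mid.png

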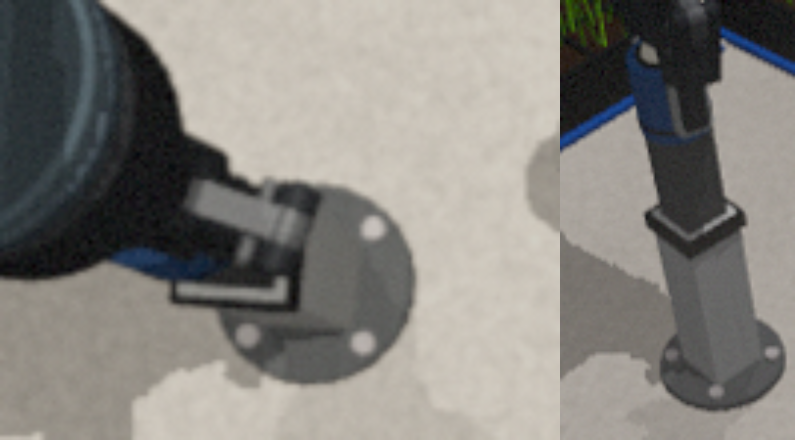

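The inner tube is rising with the head, and the holes face away from both cameras. I'll creep through the pop zone, with the firm stop as the sign that it has locked.

```bash
python3 -m jog '[[[0,0,-0.001],0],[[0,0,-0.001],0],[[0,0,-0.001],0],[[0,0,-0.001],0],[[0,0,-0.001],0],[[0,0,-0.001],0],[[0,0,0],0],[[0,0,0],0]]'
python3 -m jog '[[[0,0,-0.0005],0],[[0,0,0],0],[[0,0,-0.0005],0],[[0,0,0],0],[[0,0,-0.0005],0],[[0,0,0],0],[[0,0,-0.0005],0],[[0,0,0],0]]'
```

```text
time: 6.5
position: [0.5141, 0.1556, 0.2287]
eef_rot: [-0.0, 0.166, 0.986, -0.0]
wrist_force: [5.0, 1.0, -8.5]
finger_gap: 0.0428
finger_force: 52.3
time: 7.5
position: [0.5142, 0.1556, 0.2313]
eef_rot: [0.0, 0.166, 0.986, -0.0]
wrist_force: [6.1, 0.1, -8.6]
finger_gap: 0.043
finger_force: 52.8
```

```bash
python3 -m jog '[[[0,0,-0.0005],0],[[0,0,0],0],[[0,0,-0.0005],0],[[0,0,0],0],[[0,0,-0.0005],0],[[0,0,0],0],[[0,0,0],0],[[0,0,0],0]]'
```

```text
time: 8.5
position: [0.5141, 0.1556, 0.2328]
eef_rot: [0.0, 0.166, 0.986, 0.0]
wrist_force: [4.4, -0.4, -6.3]
finger_gap: 0.0428
finger_force: 52.8
```

```bash
python3 -m jog '[[[0,0,-0.0005],0],[[0,0,0],0],[[0,0,-0.0005],0],[[0,0,0],0],[[0,0,-0.0005],0],[[0,0,0],0],[[0,0,0],0],[[0,0,0],0]]'
python3 - <<'E'
from h import *
im,d,K,E=pts('top',0,0)
im2,_,_,_=pts('side',0,0)
cv2.imwrite('pics/mid2.png',np.hstack([cv2.resize(im[200:310,150:290,::-1],(560,440)),cv2.resize(im2[130:280,200:280,::-1],(235,440))]))
for i,w in ((im,(150,200,290,310)),(im2,(200,130,280,280))):
    print([(s.tolist()) for m,s,c in blob(i,*COL['red'])])
E
```

```text
time: 9.5
position: [0.5141, 0.1556, 0.2343]
eef_rot: [0.0, 0.166, 0.986, 0.0]
wrist_force: [5.1, 0.3, -7.4]
finger_gap: 0.0431
finger_force: 52.8
[[377, 26, 17, 18, 252], [351, 353, 58, 32, 800]]
[[465, 170, 15, 12, 138], [272, 357, 37, 59, 867]]
```

View pics/mid2.png

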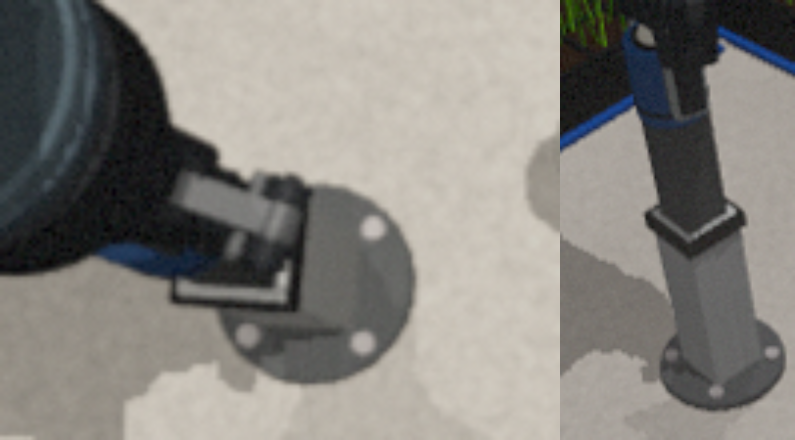

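Run:
```python
from h import *
im,d,K,E=pts('side',0,0)
hsv=cv2.cvtColor(im,cv2.COLOR_RGB2HSV)
m=cv2.inRange(hsv,*[np.array(a) for a in COL['blue']])>0
w=np.zeros_like(m); w[120:200,205:262]=1
v,u=np.nonzero(m&w&(d>0));P=world(u*1.,v*1.,d[v,u]*1.,K,E)
k=(P[:,2]>.17)&(np.hypot(P[:,0]-.513,P[:,1]-.157)<.03);P=P[k]
print(len(P),np.percentile(P[:,2],[0,2,10,50,90,98,100]).round(4))
# outer tube mouth check (text: .145)
v,u=np.mgrid[185:225,220:280];v=v.ravel();u=u.ravel();Q=world(u*1.,v*1.,d[v,u]*1.,K,E)
Q=Q[(np.hypot(Q[:,0]-.513,Q[:,1]-.157)<.04)]; 
h,e=np.histogram(Q[:,2],np.arange(.12,.18,.002)); print(list(zip(e.round(3),h)))
```

```text
256 [0.2298 0.2309 0.2416 0.2625 0.277  0.2779 0.2804]
[(np.float64(0.12), np.int64(17)), (np.float64(0.122), np.int64(20)), (np.float64(0.124), np.int64(27)), (np.float64(0.126), np.int64(20)), (np.float64(0.128), np.int64(15)), (np.float64(0.13), np.int64(3)), (np.float64(0.132), np.int64(9)), (np.float64(0.134), np.int64(28)), (np.float64(0.136), np.int64(26)), (np.float64(0.138), np.int64(26)), (np.float64(0.14), np.int64(25)), (np.float64(0.142), np.int64(42)), (np.float64(0.144), np.int64(116)), (np.float64(0.146), np.int64(54)), (np.float64(0.148), np.int64(14)), (np.float64(0.15), np.int64(21)), (np.float64(0.152), np.int64(22)), (np.float64(0.154), np.int64(16)), (np.float64(0.156), np.int64(18)), (np.float64(0.158), np.int64(21)), (np.float64(0.16), np.int64(17)), (np.float64(0.162), np.int64(16)), (np.float64(0.164), np.int64(25)), (np.float64(0.166), np.int64(16)), (np.float64(0.168), np.int64(16)), (np.float64(0.17), np.int64(24)), (np.float64(0.172), np.int64(20)), (np.float64(0.174), np.int64(20)), (np.float64(0.176), np.int64(17))]
```

The rim is at 0.278, so blue_tube is about 0.073 ±2 mm and there's no slip. I'll creep on towards the stop.

```bash
python3 -m jog '[[[0,0,-0.0005],0],[[0,0,0],0],[[0,0,-0.0005],0],[[0,0,0],0],[[0,0,0],0],[[0,0,0],0],[[0,0,0],0],[[0,0,0],0]]'
```

```text
time: 10.65
position: [0.5142, 0.1556, 0.2353]
eef_rot: [0.0, 0.166, 0.986, 0.0]
wrist_force: [4.2, 0.0, -7.2]
finger_gap: 0.0426
finger_force: 52.8
```

```bash
python3 -m jog '[[[0,0,-0.0005],0],[[0,0,0],0],[[0,0,-0.0005],0],[[0,0,0],0],[[0,0,0],0],[[0,0,0],0],[[0,0,0],0],[[0,0,0],0]]'
```

```text
time: 11.65
position: [0.5141, 0.1556, 0.2359]
eef_rot: [-0.0, 0.166, 0.986, 0.0]
wrist_force: [4.9, 1.0, -9.8]
finger_gap: 0.043
finger_force: 52.5
```

```bash
python3 -m jog '[[[0,0,-0.0005],0],[[0,0,0],0],[[0,0,-0.0005],0],[[0,0,0],0],[[0,0,0],0],[[0,0,0],0],[[0,0,0],0],[[0,0,0],0]]'
```

```text
time: 12.65
position: [0.5141, 0.1556, 0.236]
eef_rot: [-0.0, 0.166, 0.986, -0.0]
wrist_force: [7.2, -0.0, -14.3]
finger_gap: 0.0429
finger_force: 52.9
```

The stop is firm: the tool stays at z 0.2360 while the force climbs past the tube's friction. It's locked, so I'll ease back about 3 mm to centre it.

```bash
python3 -m jog '[[[0,0,0.001],0],[[0,0,0.001],0],[[0,0,0.001],0],[[0,0,0.001],0],[[0,0,0.001],0],[[0,0,0.0005],0],[[0,0,0],0],[[0,0,0],0]]'
```

```text
time: 13.65
position: [0.5142, 0.1556, 0.2319]
eef_rot: [0.0, 0.166, 0.986, 0.0]
wrist_force: [2.7, -0.2, 2.8]
finger_gap: 0.0432
finger_force: 54.3
```

A quick check of the lower edge of the lock: it should stop near z 0.230.

```bash
python3 -m jog '[[[0,0,0.001],0],[[0,0,0.001],0],[[0,0,0.001],0],[[0,0,0.001],0],[[0,0,0],0],[[0,0,0],0],[[0,0,0],0],[[0,0,0],0]]'
```

```text
time: 14.65
position: [0.5142, 0.1556, 0.2294]
eef_rot: [0.001, 0.166, 0.986, 0.0]
wrist_force: [-0.2, -0.3, 10.8]
finger_gap: 0.043
finger_force: 55.2
```

```bash
python3 -m jog '[[[0,0,0.001],0],[[0,0,0.0005],0],[[0,0,0],0],[[0,0,0],0],[[0,0,0],0],[[0,0,0],0],[[0,0,0],0],[[0,0,0],0]]'
```

```text
time: 15.65
position: [0.5143, 0.1556, 0.2293]
eef_rot: [0.002, 0.166, 0.986, 0.0]
wrist_force: [-3.0, -1.5, 19.8]
finger_gap: 0.0427
finger_force: 55.8
```

It's locked both ways (0.2293 to 0.2360). Centring, then releasing.

```bash
python3 -m jog '[[[0,0,-0.001],0],[[0,0,-0.001],0],[[0,0,-0.001],0],[[0,0,-0.001],0],[[0,0,-0.001],0],[[0,0,-0.001],0],[[0,0,0],0],[[0,0,0],0]]'
```

```text
time: 16.65
position: [0.5141, 0.1556, 0.2307]
eef_rot: [-0.001, 0.166, 0.986, -0.0]
wrist_force: [6.9, -0.5, -6.0]
finger_gap: 0.0432
finger_force: 53.4
```

```bash
python3 -m jog '[[[0,0,-0.001],0],[[0,0,-0.001],0],[[0,0,0],0],[[0,0,0],0],[[0,0,0],0],[[0,0,0],0],[[0,0,0],0],[[0,0,0],0]]'
python3 -m jog '[[[0,0,0],0],[[0,0,0],0],[[0,0,0],0],[[0,0,0],0],[[0,0,0],0],[[0,0,0],0],[[0,0,0],0],[[0,0,0],0]]' 1
```

```text
time: 17.65
position: [0.5141, 0.1556, 0.2326]
eef_rot: [-0.001, 0.166, 0.986, -0.0]
wrist_force: [6.1, 0.5, -7.4]
finger_gap: 0.0428
finger_force: 53.4
time: 18.65
position: [0.514, 0.1556, 0.2343]
eef_rot: [0.0, 0.166, 0.986, 0.0]
wrist_force: [0.5, 0.4, -0.3]
finger_gap: 0.0856
finger_force: 0.0
```

Released cleanly at mid-range. Rising clear, then swinging aside for a look.

```bash
python3 -m jog '[[[0,0,-0.015],0],[[0,0,-0.025],0],[[0,0,-0.03],0],[[0,0,-0.02],0],[[0.035,0.02,0],0],[[0.036,0.02,0],0],[[0.036,0.02,0],0],[[0.036,0.02,0],0]]'
python3 -m jog '[[[0.036,0.02,0],0],[[0.036,0.02,0],0],[[0.036,0.02,0],0],[[0.03,0.015,0],0],[[0.01,0.01,0],0],[[0,0,0],0],[[0,0,0],0],[[0,0,0],0]]'
python3 - <<'E'
from h import *
W={'side':((205,120,262,190),(425,195,475,265)),'top':((150,220,220,285),(440,165,490,215))}
for n in W:
    for c,w in zip(('blue','yellow'),W[n]): im=head(n,c,w)
    cv2.imwrite(f'pics/end_{n}.png',im[:,:,::-1])
E
```

```text
time: 19.65
position: [0.4043, 0.2789, 0.3256]
eef_rot: [0.001, 0.166, 0.986, 0.0]
wrist_force: [1.2, 0.1, -0.1]
finger_gap: 0.0855
finger_force: 0.0
time: 20.65
position: [0.2937, 0.4059, 0.3243]
eef_rot: [0.0, 0.166, 0.986, -0.0]
wrist_force: [-0.4, -0.1, -0.7]
finger_gap: 0.0857
finger_force: 0.0
side blue rim z 0.2766 circle [0.5127 0.1562] 379 dome mid [0.5121 0.1597 0.2801] med [0.5095 0.1518 0.2827] ztop 0.2856 95
side yellow rim z 0.2345 circle [ 0.5972 -0.2044] 430 dome mid [ 0.595  -0.2104  0.2151] med [ 0.5932 -0.2064  0.2409] ztop 0.2447 146
top blue rim z 0.2778 circle [0.5134 0.1571] 268 dome mid [0.5168 0.1614 0.2805] med [0.5122 0.1547 0.2827] ztop 0.2873 324
top yellow rim z 0.2362 circle [ 0.5977 -0.2038] 240 dome mid [ 0.6007 -0.2003  0.2179] med [ 0.596  -0.2024  0.2411] ztop 0.245 261
```

View pics/end_side.png

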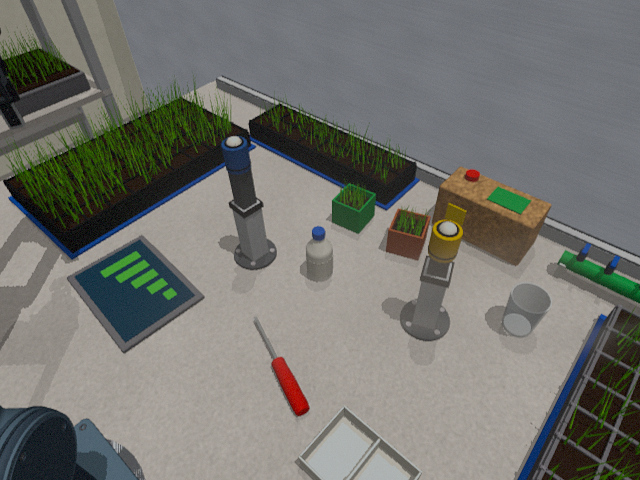

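The blue head, now at (236,153), stands about 43 mm higher and holds. The yellow head at (447,238) is unchanged and the robot is clear of everything.

```bash
python3 -c "
from workcell import ctrl
print(ctrl.hand_in())"
```

```text
the job is handed in; nothing more can be done
None
```

The blue-headed tube was drawn up about 43 mm and locked at the upper hole: it met a firm stop both up and down about 6.7 mm apart, though the red button itself faced away from both cameras. It was then released, the yellow post was left at its height, and the job was handed in at about 21 s.

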